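# Slip test of a polished stone on a tilting ramp

## Robot

A 6-joint arm with a two-finger parallel gripper is mounted at the origin on the work surface. World frame = base frame: x ahead of the robot, y to its left, z up, the work surface at z = 0. Lengths are in m, angles in rad, forces in N, time in s.
With the tool pointing down it reaches from about 0.425 to 0.95 m from the base axis. Payload 3.5 kg.
Tool frame: the origin (TCP) lies on the centre line of the jaws, within the pads' length; the fingertips stand 14 mm ahead of it and the grasp point (between the pads) lies 5 mm behind it (ctrl.finger_overhang is the distance from the TCP to the fingertips, in m); z points along the fingers, y is the line along which they close (so a half turn about z gives the same grasp; the last joint's range is limited). The gripper opens to 85 mm and grips with 20 to 120 N. Pads are 22 mm wide; open, the fingers measure 114 mm over their backs; the gripper's body (76 mm by 85 mm) begins 54 mm behind the grasp point. The pads swing forward as they close: fully open they stand 13 mm farther back than shut.
Start: joints at [-0.15, 0.286, 1.577, -0, 1.279, -0.15], TCP at [0.675, 0, 0.245] pointing down, gripper open.
Joint ranges: [-2.77, 2.77], [-0.9, 2.22], [0.21, 2.48], [-1.53, 4.67], [0.24, 2.81], [-2.84, 2.84]. Speed limits (rad/s): [2.79, 2.79, 3.14, 3.14, 3.14, 3.14].

## Interface

Orientations are given as a unit quaternion [x, y, z, w].
In Python, from plant import ctrl gives the robot as it stands.
- The arm moves only by the tool send_rows, never from a script. Its argument "moves" is text: rows parted by semicolons, each of 7 numbers parted by spaces: the turn, a rotation vector about the tool's x, y, z in units of 360 degrees (1.0 is 360 degrees), then the shift along the tool's x, y, z in units of 20 cm (1.0 is 20 cm), then the gripper's target within -1 to 1 (fully open at 1, half-way at 0, shut at -1). A call has 1 to 12 rows; each row is the pose to reach, as a shift and turn from the pose commanded when the call began, along the tool's axes at that moment, turning the shorter way round; what a row does not reach only later rows make up. A row lasts 1/8 s, in which the tool goes at most 62.5 mm and 10.7 degrees, less where a joint would pass 70% of its speed; a pose out of reach is approached as far as the arm can. A call with a number of a shift or a turn outside -1 to 1 is refused whole. A call with a gripper value outside its range is refused whole. The fingers move at their own pace and stop on an object; "newtons" is the grip in N (left out, the last holds). Time passes only in rows, so rows that repeat a pose let the fingers close. It gives the time, the measured TCP pose, the force, the opening and the grip force at its end, in the units of the state.
- ctrl.get_state(): the state, without advancing time (a new reading comes with each control period).
- ctrl.read_camera(name): name is "scene" or "side" or "wrist"; returns a dict with "image" (384x512x3 uint8, red, green, blue), "fovy" (degrees; the focal length in pixels is half the picture's height over the tangent of half this angle, whatever the lens; pixels are square), "cx", "cy" (the principal point, pixels), "distortion" ([k1, k2, p1, p2, k3] as OpenCV has them; the pictures are not rectified), "extrinsics" (4x4, takes a point from camera to world coordinates). Camera axes: x right, y up, looking along -z (the intrinsics and any distortion apply to the point x, -y, -z); pixel columns grow to the right and rows downward; lengths in m; the calibration is good to about 2 mm. A picture is of the moment at which its call begins. There is no depth.
- ctrl.sign_off(): hands the job in; it is judged then, once.
The state is a dict: "time": time; "qpos": joint angles; "dq": joint speeds; "joint_efforts": joint torques, N m; "eef_pos": TCP position; "tcp_rot": TCP orientation; "contact_force": force on the tool from outside, world axes, zero at the start; "wrist_torque": the same for the moment, N m; "opening": opening from 0.0 (shut) to 1.0 (fully open); "finger_force": force on a finger pad.
Only numpy, scipy, OpenCV 4.12 (cv2) and the standard library are available. Lean on these libraries where they do the work, as an engineer would, in place of code of your own. Each camera call takes 0.05 s, during which the arm holds its last target. There are 200 camera calls.

## Task

Check the polish of the green stone on the slip tester: slowly tilt the ramp up by its red handle until the green stone slips down to the foot of its lane, and stop there, before the rough red-brown stone beside it slips too. Leave the ramp standing at that angle and note it by sliding the gauge along its channel until you feel its steel bar touch the ramp's underside, then hold it pushed there with the measuring force of about 5 N for a second, never much harder. Do not touch the stones or move the bowl, jar or handpiece, and let go of everything at the end.

Things in the scene. Friction and masses are not known exactly. Their poses are not given: they have to be found in the camera images.
- ramp (a joint): Tilt of the blue ramp, rad: 0 level (start), up to 0.8. Stiff hinge (1.5 N m friction; lifting at the handle takes about 11 N): the ramp stays where left. The slip angle differs each run: the green stone slips between 0.28 and 0.45 rad, the red-brown 0.1 to 0.15 rad later. A slip starts slowly: a stone may creep a little before it runs
- ramp_hinge (a point): Middle of the hinge axis, 45 mm above the table. Axes turn with the ramp: x along the hinge, y up the ramp to the free end, z square to it. Plate: x -55 to 55, y 0 to 190, 8 mm thick; underside is the plane z = 0. Two lanes at x = -26.5 and 26.5 mm between 6 mm rails; a stop bar at the foot (a stone against it has its centre at y = 47 mm)
- ramp_handle (a point): Grip point of the red handle, a level round peg 14 mm in diameter, sticking out 55 mm from the ramp's -x edge along the hinge axis; at (-85, 170, 4) mm in the ramp_hinge frame, 30 mm outside the edge. Axes as ramp_hinge. Free space all round; 49 mm above the table at the start, and clear of the base plate
- polished_stone_mid (a point): The green polished stone, a disc 34 mm in diameter and 10 mm thick with a low dome 5 mm high on top; the point is its centre, 5 mm above its underside. Starts about 145 mm up the ramp from the hinge, in either lane
- rough_stone_mid (a point): The red-brown unpolished stone, same size, in the other lane, about 145 mm up from the hinge; the point is its centre, 5 mm above its underside. It must stay where it lies on the ramp
- gauge_post (a point): On the axis of the gauge's black upright post (20 x 24 mm in x, y), 36 mm below its top, 80 mm above the gauge's underside, 92 mm above the table. Axes as tester. The brass foot (32 x 90 x 18 mm; gauge about 0.4 kg) slides along y (about 1 N drag) in a channel beside the ramp, post 45 mm outside the ramp's +x edge. Starts beyond the ramp's free end; slide it to -y
- gauge_bar (a point): On the axis of the gauge's level round steel bar, 10 mm in diameter, that reaches 75 mm to -x from the post's axis, 7 mm below gauge_post; this point is 55 mm from the post's axis, 85 mm above the table. Its end passes under the raised ramp and touches the underside when this point is 5 mm below the plane z = 0 of ramp_hinge. Once touching, the push rises by about 4 to 6 N per mm
- tester (a point): On the table under the middle of the ramp part of the fixed aluminium base plate. x along the hinge axis, y up the ramp's length, z up. Hinge axis at x = 0, y = -110, z = 45 mm; plate 12 mm thick, x -55 to 135, y -140 to 190 mm; gauge channel centred at x = 100 mm, walls up to z = 28 mm, 1.5 mm play each side
- bowl_mid (a point): White bowl, 90 mm across, 40 mm high; the point is half-way up. Leave alone
- jar_mid (a point): Amber jar with a blue cap, 60 mm in diameter, 80 mm high; the point is half-way up. Leave alone
- handpiece_mid (a point): Dark engraving handpiece lying on small rests, 140 mm long, 24 mm high; the point is its middle, on its axis. Leave alone
Not all that is in view belongs to the job. Of the things that look like the part that bears gauge_post, the smallest one is meant.

How it is judged:
By the outcome, as a careful person would: the job done as asked, in the order asked, and still so for the second after the job is handed in, with the robot touching nothing.
It also fails if it takes over 72 s, if anything falls off the work surface, if the arm or the gripper's body presses on something with over 40 N, if the wrist force passes 120 N, or if a joint passes its speed limit or range.

## Working session

There is one attempt and no reset: what is moved stays moved. The work goes in short steps, Python scripts to look and compute and a tool call to move; the robot and the scene stay as the last step left them, time stands still between calls to the robot, and variables do not carry over. Pictures are saved under pics/ and viewed, at most 11 in all, crops included, and the job is handed in when it is done.

Besides the shell and the picture viewer there is one more tool, called in YAML: its name, and indented under it one key for each argument. send_rows: Moves the arm, as the interface text tells. Its arguments: {"type":"object","properties":{"moves":{"type":"string"},"newtons":{"type":"number"}},"required":["moves"]}

```bash
mkdir -p pics; ls
cat > h.py <<'E'
import numpy as np, cv2
from plant import ctrl
def snap(n,f):
    c=ctrl.read_camera(n); cv2.imwrite('pics/'+f,c['image'][:,:,::-1]); return c
def K(c):
    h,w=c['image'].shape[:2]; f=h/2/np.tan(np.radians(c['fovy'])/2)
    return np.array([[f,0,c['cx']],[0,f,c['cy']],[0,0,1]]),np.array(c['distortion'],float)
def ray(c,px):
    k,d=K(c); u=cv2.undistortPoints(np.array([[px]],float),k,d)[0,0]
    E=np.array(c['extrinsics']); v=E[:3,:3]@np.array([u[0],-u[1],-1]); return E[:3,3],v
def atz(c,px,z):
    o,v=ray(c,px); return o+v*(z-o[2])/v[2]
def proj(c,P):
    k,d=K(c); E=np.array(c['extrinsics']); p=(np.atleast_2d(P)-E[:3,3])@E[:3,:3]; p=p*[1,-1,-1]
    return cv2.projectPoints(p,np.zeros(3),np.zeros(3),k,d)[0][:,0]
E
python3 - <<'E'
from h import *
import pickle
cs={n:snap(n,n+'0.png') for n in('scene','side','wrist')}
pickle.dump(cs,open('c0.pkl','wb'))
im=np.hstack([cs['scene']['image'],cs['side']['image']])
for n in cs: print(n,np.round(cs[n]['extrinsics'],3).tolist(),cs[n]['fovy'])
s=ctrl.get_state(); print(s)
E
```

```text
pics
scene [[0.593, -0.591, 0.547, 1.228], [0.805, 0.434, -0.404, -0.436], [0.001, 0.68, 0.733, 0.9], [0.0, 0.0, 0.0, 1.0]] 53.92912537382061
side [[0.85, 0.369, -0.376, 0.153], [-0.527, 0.59, -0.611, -0.755], [-0.003, 0.718, 0.696, 0.919], [0.0, 0.0, 0.0, 1.0]] 50.35032709012413
wrist [[1.0, -0.001, 0.002, 0.675], [-0.0, 0.946, 0.324, 0.085], [-0.002, -0.324, 0.946, 0.374], [0.0, 0.0, 0.0, 1.0]] 69.20507273642879
{'time': 0.15, 'qpos': array([-1.50018073e-01,  2.87007899e-01,  1.57786275e+00,  9.75233371e-06,
        1.27862386e+00, -1.50009538e-01]), 'dq': array([ 0.00122981, -0.00308499, -0.00476082, -0.00030034, -0.00172106,
        0.0010875 ]), 'joint_efforts': array([ 7.91554030e-04, -4.06602967e+01, -2.93140125e+01, -8.94972595e-05,
        3.96185191e-03, -2.97825103e-06]), 'eef_pos': array([6.74500638e-01, 9.50961367e-05, 2.44222497e-01]), 'tcp_rot': array([ 7.07110476e-01,  7.07102447e-01, -5.60604884e-04, -7.68117126e-04]), 'contact_force': array([-0.15573957,  0.72809432, -0.23316687]), 'wrist_torque': array([-0.00447346, -0.0205055 , -0.01909403]), 'finger_force': 0.0, 'opening': 0.9992067283476886}
```

View pics/scene0.png

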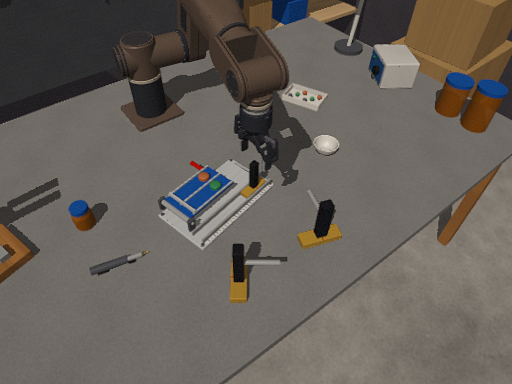

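View pics/side0.png

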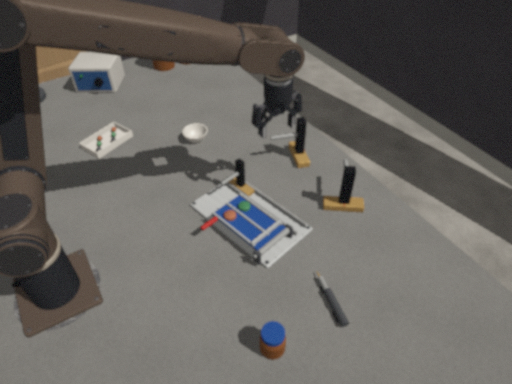

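The scene view shows the tester at (215,200), with the red handle at (197,166) and the channel gauge at (254,178). Two larger decoy gauges stand at (238,270) and (322,222). The side view has the tester at (250,215). I'll zoom in next.

Run:
```python
import pickle,cv2,numpy as np
cs=pickle.load(open('c0.pkl','rb'))
a=cs['scene']['image'][145:250,150:280]; b=cs['side']['image'][150:270,180:320]
a=cv2.resize(a,None,fx=3,fy=3,interpolation=cv2.INTER_CUBIC);b=cv2.resize(b,None,fx=2.85,fy=2.85,interpolation=cv2.INTER_CUBIC)
o=np.zeros((360,790,3),np.uint8);o[:315,:390]=a;o[:342,391:790]=b[:342,:399]
cv2.imwrite('pics/z0.png',o[:,:,::-1])
```

```text
(no output)
```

View pics/z0.png

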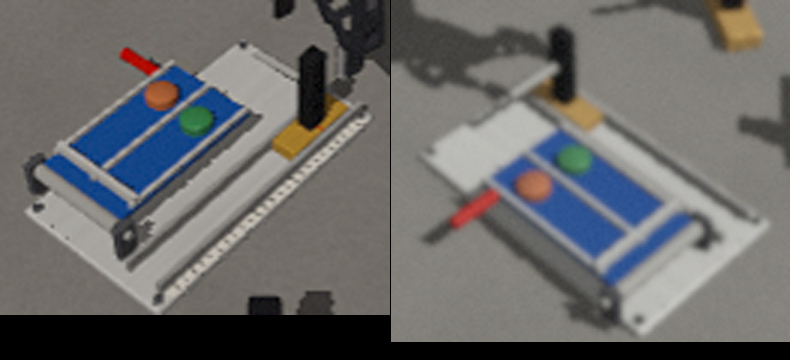

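Run:
```python
from h import *
import pickle
from scipy.optimize import least_squares
cs=pickle.load(open('c0.pkl','rb'))
M=[(-55,-140,12),(135,-140,12),(135,190,12),(-55,190,12),(-110,60,49)]
A=[(158.7,215),(202.7,248.7),(273.7,184.3),(231,159),(191,163)]
B=[(267.4,266.8),(312.3,228.6),None,(190.2,204.4),(202.5,227.9)]
def T(p,m):
    c,s=np.cos(p[2]),np.sin(p[2]); m=np.array(m)/1000
    return np.array([p[0]+c*m[0]-s*m[1],p[1]+s*m[0]+c*m[1],m[2]])
def res(p):
    r=[]
    for n,L in(('scene',A),('side',B)):
        for m,q in zip(M,L):
            if q: r.append(proj(cs[n],T(p,m))[0]-q)
    return np.ravel(r)
p0=[atz(cs['scene'],(215,203),.012)[0],atz(cs['scene'],(215,203),.012)[1]]
best=min((least_squares(res,p0+[y]) for y in np.arange(0,6.3,.8)),key=lambda r:r.cost)
print(best.x,np.round(best.fun.reshape(-1,2),1).tolist())
np.save('tp.npy',best.x)
a=ray(cs['scene'],(254.3,161.7));b=ray(cs['side'],(240,160.5))
t=np.linalg.lstsq(np.c_[a[1],-b[1]],b[0]-a[0],rcond=None)[0]
print('posttop',a[0]+a[1]*t[0],b[0]+b[1]*t[1])
for y in range(90,170,10): print(y,proj(cs['scene'],T(best.x,(100,y,128))),proj(cs['side'],T(best.x,(100,y,128))))
print('handle',T(best.x,(-85,60,49)))
```

```text
[ 0.52206837 -0.08240213  0.23236536] [[-1.5, -0.3], [-0.7, 0.7], [0.5, -0.6], [-0.5, -1.3], [0.0, -0.4], [0.2, -0.4], [1.0, -1.2], [-0.0, -1.4], [-0.4, 0.1]]
posttop [0.58884308 0.0660804  0.13134293] [0.58988332 0.06228217 0.12799739]
90 [[245.95045195 169.71415501]] [[248.38933517 165.88112014]]
100 [[248.16551982 167.88185826]] [[246.02741091 164.30384031]]
110 [[250.35967475 166.06698268]] [[243.68562845 162.74007741]]
120 [[252.5331647  164.26931977]] [[241.36376684 161.18968222]]
130 [[254.6862347  162.48866355]] [[239.06160769 159.65250731]]
140 [[256.81912686 160.72481052]] [[236.77893517 158.12840695]]
150 [[258.93208041 158.97755968]] [[234.51553596 156.61723716]]
160 [[261.02533168 157.24671249]] [[232.27119926 155.11885567]]
handle [ 0.425536   -0.04358846  0.049     ]
```

View pics/wrist0.png

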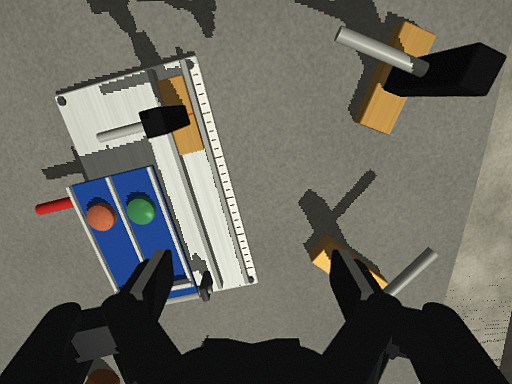

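The wrist view shows the plate corners at (57,95), (196,53) and (257,281), the handle tip at (37,210), and the stones at (101,217) and (141,210). Green is in the +x lane and the gauge post top is at about (163,122). I'll refine the fit with these points.

```bash
cat >> h.py <<'E'
def T(p,m):
    c,s=np.cos(p[2]),np.sin(p[2]); m=np.array(m)/1000
    return np.array([p[0]+c*m[0]-s*m[1],p[1]+s*m[0]+c*m[1],m[2]])
def R(th,m): # ramp frame mm -> tester mm
    return (m[0],-110+m[1]*np.cos(th)-m[2]*np.sin(th),45+m[1]*np.sin(th)+m[2]*np.cos(th))
E
python3 - <<'E'
from h import *
import pickle
from scipy.optimize import least_squares
cs=pickle.load(open('c0.pkl','rb'))
M=[(-55,-140,12),(135,-140,12),(135,190,12),(-55,190,12),(-110,60,49)]
A=[(158.7,215),(202.7,248.7),(273.7,184.3),(231,159),(191,163)]
B=[(267.4,266.8),(312.3,228.6),None,(190.2,204.4),(202.5,227.9)]
C=[None,(257,281),(196,53),(57,95),(37,210)]
def res(p,which=('scene','side','wrist')):
    r=[]
    for n,L,w in(('scene',A,.8),('side',B,.8),('wrist',C,1)):
        if n in which:
          for m,q in zip(M,L):
            if q: r.append(w*(proj(cs[n],T(p,m))[0]-q))
    return np.ravel(r)
p0=np.load('tp.npy')
for w in (('wrist',),('scene','side'),('scene','side','wrist')):
    b=least_squares(res,p0,args=(w,),loss='soft_l1'); print(w,b.x,np.round(b.fun.reshape(-1,2),1).tolist())
p=b.x;np.save('tp.npy',p)
print('handle-78',T(p,(-78,60,49)))
for y in(120,125,130,135): print(y,proj(cs['wrist'],T(p,(100,y,128))),proj(cs['scene'],T(p,(100,y,128))))
print(ctrl.get_state()['time'])
# shift in initial tool frame (x=+y world, y=+x world, z=-z)
h=T(p,(-78,60,49)); e=ctrl.get_state()['eef_pos']; print('dxyz',h-e)
E
```

```text
('wrist',) [ 0.52072454 -0.07848744  0.2321586 ] [[0.7, 1.8], [-0.4, 0.5], [-4.6, -0.3], [2.2, -1.8]]
('scene', 'side') [ 0.52208652 -0.08242527  0.23200538] [[-1.2, -0.2], [-0.6, 0.6], [0.4, -0.5], [-0.4, -1.0], [0.0, -0.3], [0.2, -0.3], [0.8, -1.0], [0.0, -1.1], [-0.3, 0.1]]
('scene', 'side', 'wrist') [ 0.52124352 -0.07941805  0.23311901] [[-0.6, -0.7], [0.1, -0.0], [0.8, -1.0], [-0.0, -1.4], [0.5, -0.7], [-0.5, -0.8], [0.1, -1.5], [-0.6, -1.5], [-0.9, -0.4], [1.1, 2.2], [-0.1, 1.3], [-4.2, 0.5], [2.8, -1.1]]
handle-78 [ 0.43149258 -0.03906005  0.049     ]
120 [[155.07284765 129.37332459]] [[253.16397697 163.67190465]]
125 [[153.17562739 123.67768738]] [[254.23888577 162.78172111]]
130 [[151.26081099 117.91857972]] [[255.30874094 161.89575185]]
135 [[149.32848384 112.09580712]] [[256.37357257 161.01397156]]
0.15
dxyz [-0.24300806 -0.03915515 -0.1952225 ]
```

send_rows:
  moves: "0 0 0.213 -0.1 -0.9 0.3 1;0 0 0.213 -0.1 -0.9 0.3 1;0 0 0.213 -0.1 -0.9 0.3 1;0 0 0.213 -0.1 -0.9 0.3 1;0 0 0.213 -0.1 -0.9 0.3 1;0 0 0.213 -0.1 -0.9 0.3 1;0 0 0.213 -0.1 -0.9 0.3 1;0 0 0.213 -0.1 -0.9 0.3 1;0 0 0.213 -0.1 -0.9 0.3 1"
  newtons: 40

```text
time: 1.27
eef_pos: [0.4949, -0.0199, 0.1852]
tcp_rot: [0.993, 0.117, -0.0, -0.0]
contact_force: [0.5, -1.1, 0.7]
opening: 1.0
finger_force: 0.0
```

```bash
cat > loc.py <<'E'
from h import *
from scipy.spatial.transform import Rotation as Ro
def rel(target):
    s=ctrl.get_state(); r=Ro.from_quat(s['tcp_rot']); return r.inv().apply(np.array(target)-s['eef_pos'])/0.2
E
python3 - <<'E'
from loc import *
import pickle
p=np.load('tp.npy'); s=ctrl.get_state()
print(s['time'],s['eef_pos'],s['qpos'],s['contact_force'],Ro.from_quat(s['tcp_rot']).as_matrix().round(3))
h=T(p,(-78,60,49)); print(rel(h))
c=snap('wrist','w1.png'); pickle.dump(c,open('w1.pkl','wb'))
print(proj(c,[T(p,(-110,60,49)),T(p,(-55,60,49)),T(p,(-55,190,12))]))
E
```

```text
1.275 [ 0.49486536 -0.0199271   0.18517344] [-2.45398354e-01 -5.51357381e-02  2.06527460e+00 -2.88447999e-05
  1.13177270e+00  1.09059943e+00] [ 0.49356911 -1.06648339  0.71585671] [[ 0.973  0.233 -0.   ]
 [ 0.233 -0.973  0.   ]
 [-0.    -0.    -1.   ]]
[-0.33022509  0.01940287  0.68096222]
[[255.38156741 271.51519835]
 [255.72911941 227.07849699]
 [145.74650948 213.0539048 ]]
```

View pics/w1.png

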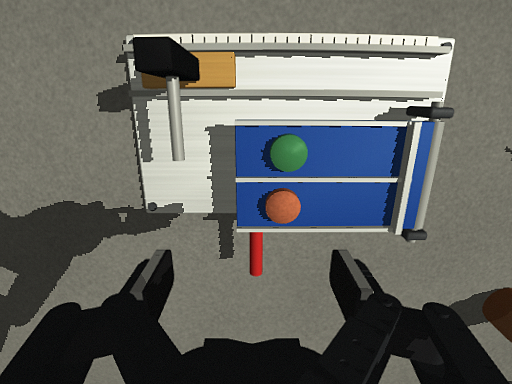

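The handle peg at (257,232–275) lies within about 2 mm of the fit along the closing direction. Descending onto it.

send_rows:
  moves: "0 0 0 -0.34 0.02 0.2 1;0 0 0 -0.34 0.02 0.2 1;0 0 0 -0.34 0.02 0.45 1;0 0 0 -0.34 0.02 0.7 1;0 0 0 -0.34 0.02 0.705 1;0 0 0 -0.34 0.02 0.705 1"

```text
time: 2.08
eef_pos: [0.4313, -0.04, 0.046]
tcp_rot: [0.993, 0.116, 0.001, 0.001]
contact_force: [0.1, -0.4, 0.0]
opening: 1.0
finger_force: 0.0
```

Run:
```python
from loc import *
p=np.load('tp.npy'); s=ctrl.get_state()
print(s['eef_pos'],s['qpos'],s['contact_force']); print(rel(T(p,(-80,60,44))))
```

```text
[ 0.43134982 -0.03997733  0.0459965 ] [-3.27525902e-01  2.78410291e-02  2.28440033e+00  7.89766642e-05
  8.26606449e-01  1.01019203e+00] [ 0.07492381 -0.44090128  0.03286779]
[-0.00826988 -0.00431073  0.00995696]
```

send_rows:
  moves: "0 0 0 0 -0.004 0.005 0;0 0 0 0 -0.004 0.005 -0.5;0 0 0 0 -0.004 0.005 -0.8;0 0 0 0 -0.004 0.005 -1;0 0 0 0 -0.004 0.005 -1;0 0 0 0 -0.004 0.005 -1;0 0 0 0 -0.004 0.005 -1;0 0 0 0 -0.004 0.005 -1"
  newtons: 40

```text
time: 3.08
eef_pos: [0.4302, -0.04, 0.044]
tcp_rot: [0.993, 0.117, 0.0, 0.001]
contact_force: [-0.9, -4.6, 1.6]
opening: 0.149
finger_force: 39.0
```

send_rows:
  moves: "0 0 0 0 0.0005 -0.014 -1;0 0 0 0 0.001 -0.028 -1;0 0 0 0 0.002 -0.042 -1;0 0 0 0 0.003 -0.0565 -1;0 0 0 0 0.0045 -0.0705 -1;0 0 0 0 0.006 -0.085 -1;0 0 0 0 0.008 -0.099 -1;0 0 0 0 0.01 -0.1125 -1;0 0 0 0 0.0125 -0.1265 -1;0 0 0 0 0.015 -0.1405 -1;0 0 0 0 0.018 -0.154 -1;0 0 0 0 0.021 -0.168 -1"

```text
time: 4.58
eef_pos: [0.4309, -0.0434, 0.0753]
tcp_rot: [0.993, 0.116, 0.001, 0.001]
contact_force: [7.5, -2.8, -13.7]
opening: 0.147
finger_force: 39.0
```

```bash
cat > st.py <<'E'
import sys
from loc import *
from scipy.optimize import brentq
p=np.load('tp.npy')
def blob(im,name):
    hsv=cv2.cvtColor(im,cv2.COLOR_RGB2HSV)
    m=cv2.inRange(hsv,(50,90,30),(80,255,255)) if name=='g' else cv2.inRange(hsv,(5,110,60),(14,225,255))
    n,l,s,ce=cv2.connectedComponentsWithStats(m)
    return [(int(s[i,4]),tuple(ce[i].round(1))) for i in np.argsort(-s[1:,4])[:3]+1] if n>1 else []
s=ctrl.get_state()
# tilt from hand rise since grasp (TCP z .0440)
dz=(s['eef_pos'][2]-.0440)*1000
th=brentq(lambda t:170*np.sin(t)+4*np.cos(t)-4-dz,-.1,.8)
print('t',round(s['time'],2),'th',round(th,4),'F',s['contact_force'].round(1),'fing',round(s['finger_force'],1))
for n in('scene','wrist'):
    c=snap(n,sys.argv[1]+n+'.png')
    for k in 'gr':
        x=-26.5 if k=='r' else 26.5
        for a,ce in blob(c['image'],k):
            # intersect ray with ramp plane z=16 ; solve for ramp (x,y)
            o,v=ray(c,ce); 
            P0,Px,Py=[T(p,R(th,q)) for q in((0,0,15),(1,0,15),(0,1,15))]
            t=np.linalg.solve(np.c_[Px-P0,Py-P0,-v],o-P0)
            if abs(t[0])<60 and 0<t[1]<200: print(n,k,a,ce,'ramp xy',t[:2].round(1))
    m=cv2.inRange(cv2.cvtColor(c['image'],cv2.COLOR_RGB2HSV),(105,150,60),(125,255,255))
E
python3 st.py a
```

```text
t 4.58 th 0.1856 F [  7.5  -2.8 -13.7] fing 39.0
scene g 88 (np.float64(213.3), np.float64(180.0)) ramp xy [ 26.1 138.4]
wrist g 6008 (np.float64(327.6), np.float64(43.2)) ramp xy [ 26.  141.9]
wrist r 4817 (np.float64(312.2), np.float64(172.9)) ramp xy [-25.9 144.8]
```

send_rows:
  moves: "0 0 0 0 0.002 -0.008 -1;0 0 0 0 0.004 -0.0165 -1;0 0 0 0 0.006 -0.025 -1;0 0 0 0 0.008 -0.033 -1;0 0 0 0 0.0105 -0.041 -1;0 0 0 0 0.013 -0.0495 -1;0 0 0 0 0.013 -0.0495 -1;0 0 0 0 0.013 -0.0495 -1"

```text
time: 5.68
eef_pos: [0.4313, -0.0455, 0.0852]
tcp_rot: [0.993, 0.116, 0.001, 0.0]
contact_force: [6.5, -2.4, -13.0]
opening: 0.146
finger_force: 39.1
```

```bash
python3 st.py b
```

```text
t 5.67 th 0.2457 F [  6.5  -2.4 -13. ] fing 39.1
scene g 90 (np.float64(212.7), np.float64(178.6)) ramp xy [ 26.4 138.9]
wrist g 5882 (np.float64(327.1), np.float64(43.7)) ramp xy [ 26.  142.2]
wrist r 4653 (np.float64(311.5), np.float64(171.8)) ramp xy [-25.7 145.5]
```

View pics/bwrist.png

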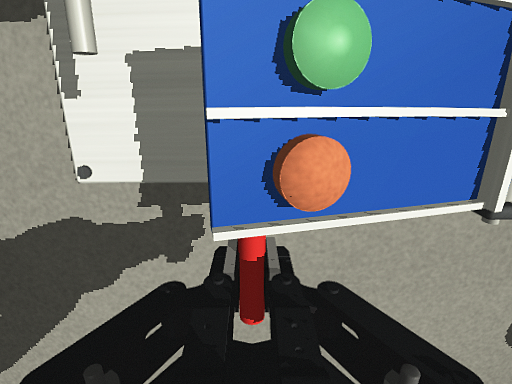

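The wrist view shows the pads gripping the peg at (252,280). Green is at (329,43) and red-brown at (312,173), both still in place. Lifting in small steps from here.

send_rows:
  moves: "0 0 0 0 0.0025 -0.008 -1;0 0 0 0 0.005 -0.0165 -1;0 0 0 0 0.0075 -0.0245 -1;0 0 0 0 0.01 -0.033 -1;0 0 0 0 0.01 -0.033 -1;0 0 0 0 0.01 -0.033 -1;0 0 0 0 0.01 -0.033 -1"

```text
time: 6.65
eef_pos: [0.4318, -0.0473, 0.0917]
tcp_rot: [0.993, 0.116, 0.001, 0.0]
contact_force: [6.5, -1.8, -11.4]
opening: 0.143
finger_force: 39.1
```

```bash
python3 st.py c
```

```text
t 6.65 th 0.2855 F [  6.5  -1.8 -11.4] fing 39.1
scene g 92 (np.float64(212.0), np.float64(177.8)) ramp xy [ 26.2 138.6]
wrist g 5870 (np.float64(326.6), np.float64(44.0)) ramp xy [ 26.1 142.4]
wrist g 2 (np.float64(318.5), np.float64(36.0)) ramp xy [ 28.8 146.2]
wrist r 4531 (np.float64(310.9), np.float64(171.0)) ramp xy [-25.6 145.9]
```

send_rows:
  moves: "0 0 0 0 0.003 -0.008 -1;0 0 0 0 0.0055 -0.0165 -1;0 0 0 0 0.0055 -0.0165 -1;0 0 0 0 0.0055 -0.0165 -1;0 0 0 0 0.0055 -0.0165 -1"

```text
time: 7.38
eef_pos: [0.432, -0.0482, 0.0948]
tcp_rot: [0.993, 0.115, 0.001, -0.0]
contact_force: [7.8, -1.8, -12.7]
opening: 0.147
finger_force: 39.0
```

```bash
python3 st.py d
```

```text
t 7.38 th 0.3049 F [  7.8  -1.8 -12.7] fing 39.0
scene g 91 (np.float64(211.8), np.float64(177.4)) ramp xy [ 26.5 138.8]
wrist g 5916 (np.float64(326.3), np.float64(44.1)) ramp xy [ 26.2 142.5]
wrist g 1 (np.float64(329.0), np.float64(35.0)) ramp xy [ 29.5 141.6]
wrist r 4486 (np.float64(310.7), np.float64(170.7)) ramp xy [-25.6 146. ]
```

send_rows:
  moves: "0 0 0 0 0.003 -0.008 -1;0 0 0 0 0.006 -0.0165 -1;0 0 0 0 0.006 -0.0165 -1;0 0 0 0 0.006 -0.0165 -1;0 0 0 0 0.006 -0.0165 -1"

```text
time: 8.1
eef_pos: [0.4322, -0.0493, 0.0982]
tcp_rot: [0.993, 0.115, 0.001, -0.0]
contact_force: [7.8, -1.3, -12.4]
opening: 0.148
finger_force: 39.0
```

```bash
python3 st.py e
```

```text
t 8.1 th 0.3257 F [  7.8  -1.3 -12.4] fing 39.0
scene g 92 (np.float64(211.5), np.float64(176.8)) ramp xy [ 26.1 139.3]
wrist g 5900 (np.float64(325.5), np.float64(44.3)) ramp xy [ 26.2 142.9]
wrist r 4418 (np.float64(310.3), np.float64(170.2)) ramp xy [-25.5 146.3]
```

send_rows:
  moves: "0 0 0 0 0.003 -0.008 -1;0 0 0 0 0.006 -0.0165 -1;0 0 0 0 0.006 -0.0165 -1;0 0 0 0 0.006 -0.0165 -1;0 0 0 0 0.006 -0.0165 -1"

```text
time: 8.82
eef_pos: [0.4325, -0.0503, 0.1013]
tcp_rot: [0.993, 0.115, 0.001, -0.0]
contact_force: [7.9, -0.8, -13.8]
opening: 0.148
finger_force: 39.0
```

```bash
python3 st.py f
```

```text
t 8.82 th 0.3455 F [  7.9  -0.8 -13.8] fing 39.0
scene g 90 (np.float64(211.0), np.float64(176.5)) ramp xy [ 25.9 138.9]
wrist g 5851 (np.float64(325.7), np.float64(44.4)) ramp xy [ 26.2 142.7]
wrist r 4366 (np.float64(310.0), np.float64(170.0)) ramp xy [-25.5 146.4]
```

send_rows:
  moves: "0 0 0 0 0.003 -0.008 -1;0 0 0 0 0.0065 -0.016 -1;0 0 0 0 0.0065 -0.016 -1;0 0 0 0 0.0065 -0.016 -1;0 0 0 0 0.0065 -0.016 -1"

```text
time: 9.55
eef_pos: [0.4327, -0.0515, 0.1046]
tcp_rot: [0.993, 0.115, 0.001, -0.0]
contact_force: [7.5, -0.3, -12.3]
opening: 0.147
finger_force: 39.0
```

```bash
python3 st.py g
```

```text
t 9.55 th 0.3659 F [  7.5  -0.3 -12.3] fing 39.0
scene g 95 (np.float64(207.0), np.float64(180.9)) ramp xy [ 26.6 121. ]
wrist g 5137 (np.float64(367.2), np.float64(48.1)) ramp xy [ 26.5 121.2]
wrist r 4300 (np.float64(309.6), np.float64(169.5)) ramp xy [-25.4 146.7]
```

Green has started to slip. Holding here to let it run.

send_rows:
  moves: "0 0 0 0 0 0 -1;0 0 0 0 0 0 -1;0 0 0 0 0 0 -1;0 0 0 0 0 0 -1;0 0 0 0 0 0 -1;0 0 0 0 0 0 -1;0 0 0 0 0 0 -1;0 0 0 0 0 0 -1"

```text
time: 10.65
eef_pos: [0.4328, -0.0515, 0.1046]
tcp_rot: [0.993, 0.115, 0.001, -0.0]
contact_force: [6.5, -0.1, -12.4]
opening: 0.15
finger_force: 39.0
```

```bash
python3 st.py i
```

```text
t 10.65 th 0.366 F [  6.5  -0.1 -12.4] fing 39.0
scene g 100 (np.float64(190.5), np.float64(200.5)) ramp xy [25.6 46.2]
wrist g 3317 (np.float64(469.9), np.float64(59.9)) ramp xy [26.5 50.5]
wrist r 4296 (np.float64(309.7), np.float64(169.5)) ramp xy [-25.4 146.7]
```

send_rows:
  moves: "0 0 0 0 0 0.003 -1;0 0 0 0 0 0.006 -1;0 0 0 0 0 0.009 -1;0 0 0 0 0 0.009 -1"
  newtons: 20

```text
time: 11.25
eef_pos: [0.4327, -0.0515, 0.1045]
tcp_rot: [0.993, 0.116, 0.0, -0.001]
contact_force: [4.6, 2.6, -6.3]
opening: 0.148
finger_force: 39.7
```

send_rows:
  moves: "0 0 0 0 0 0.004 -1;0 0 0 0 0 0.008 -1;0 0 0 0 0 0.008 -1;0 0 0 0 0 0.008 -0.9;0 0 0 0 0 0.008 -0.7;0 0 0 0 0 0.008 -0.6;0 0 0 0 0 0.008 -0.4;0 0 0 0 0 0.008 -0.2;0 0 0 0 0 0.008 0;0 0 0 0 0 0.008 0"

```text
time: 12.5
eef_pos: [0.4326, -0.052, 0.103]
tcp_rot: [0.993, 0.116, -0.0, 0.0]
contact_force: [-0.2, -0.5, 0.6]
opening: 0.498
finger_force: 0.0
```

```bash
python3 st.py j
```

```text
t 12.5 th 0.3562 F [-0.2 -0.5  0.6] fing 0.0
scene g 99 (np.float64(190.5), np.float64(200.6)) ramp xy [25.5 45.9]
wrist g 3394 (np.float64(471.5), np.float64(59.1)) ramp xy [26.6 49.7]
wrist r 4403 (np.float64(309.4), np.float64(169.9)) ramp xy [-25.7 145.6]
```

View pics/jwrist.png

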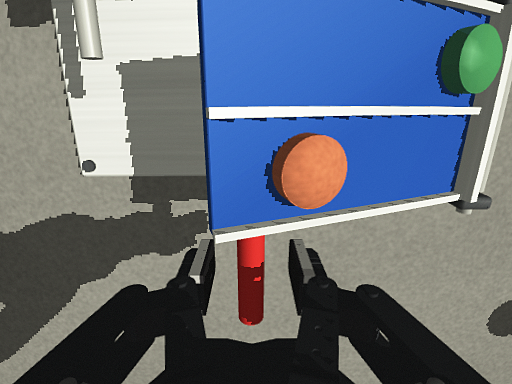

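The wrist view shows the fingers clear of the peg, green at the foot at (472,59), and red-brown unmoved. Retreating upward.

send_rows:
  moves: "0 0 0 0 0 -0.1 0;0 0 0 0 0 -0.3 0;0 0 0 0 0 -0.6 0;0 0 0 0 0 -0.9 -1;0 0 0 0.2 -0.3 -0.9 -1;0 0 0 0.4 -0.3 -0.9 -1;0 0 0 0.6 -0.3 -0.9 -1;0 0 0 0.6 -0.3 -0.9 -1"

```text
time: 13.6
eef_pos: [0.5369, 0.0347, 0.2822]
tcp_rot: [0.993, 0.117, -0.001, -0.0]
contact_force: [-0.1, -0.0, -0.8]
opening: -0.004
finger_force: 0.0
```

Run:
```python
from loc import *
import pickle
p=np.load('tp.npy'); s=ctrl.get_state(); print(s['time'],s['eef_pos'],s['contact_force'])
c=snap('wrist','k.png'); pickle.dump(c,open('k.pkl','wb'))
print(proj(c,[T(p,(100,125,128)),T(p,(135,190,12)),T(p,(-55,190,12))]).round(0).tolist(),rel(T(p,(100,125,128))))
```

```text
13.6 [0.53693103 0.03467901 0.28224128] [-0.11630286 -0.0173231  -0.80193567]
[[235.0, 127.0], [191.0, 92.0], [199.0, 220.0]] [ 0.29925875 -0.08802237  0.7710361 ]
```

View pics/k.png

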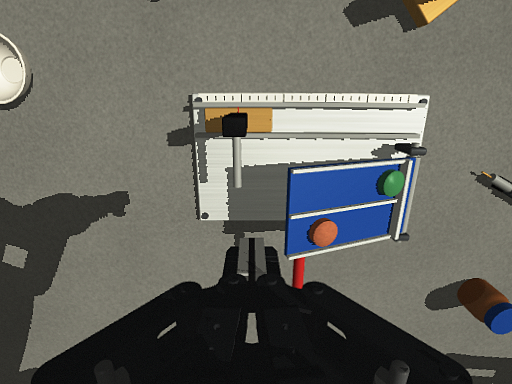

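The post top is at (235,124), which agrees with gauge post y ≈ 125 in the channel. I'll turn by a quarter and go behind it on the +y side.

send_rows:
  moves: "0 0 -0.25 0.3 -0.355 0 -1;0 0 -0.25 0.3 -0.355 0 -1;0 0 -0.25 0.3 -0.355 0 -1;0 0 -0.25 0.3 -0.355 0 -1;0 0 -0.25 0.3 -0.355 0 -1;0 0 -0.25 0.3 -0.355 0 -1;0 0 -0.25 0.3 -0.355 0 -1;0 0 -0.25 0.3 -0.355 0 -1;0 0 -0.25 0.3 -0.355 0 -1;0 0 -0.25 0.3 -0.355 0.3 -1"

```text
time: 14.9
eef_pos: [0.5807, 0.1164, 0.2294]
tcp_rot: [0.62, 0.784, 0.004, 0.005]
contact_force: [0.3, -0.1, -0.5]
opening: 0.002
finger_force: 0.0
```

```bash
cat > g.py <<'E'
from loc import *
p=np.load('tp.npy'); s=ctrl.get_state()
c,sn=np.cos(p[2]),np.sin(p[2]); d=s['eef_pos'][:2]-p[:2]
f=s['contact_force']
print('t',round(s['time'],2),'tester xy',np.round([1000*(c*d[0]+sn*d[1]),1000*(-sn*d[0]+c*d[1])],1),'z',s['eef_pos'][2].round(4),'F tester',np.round([c*f[0]+sn*f[1],-sn*f[0]+c*f[1],f[2]],2))
E
python3 g.py
python3 - <<'E'
from loc import *
p=np.load('tp.npy');print(rel(T(p,(101,175,92))),Ro.from_quat(ctrl.get_state()['tcp_rot']).as_matrix().round(3))
c=snap('wrist','l.png'); print(proj(c,[T(p,(100,125,128))]))
E
```

```text
t 14.9 tester xy [103.1 176.8] z 0.2294 F tester [ 0.28 -0.13 -0.55]
[-0.00707364 -0.01985134  0.68671508] [[-0.23   0.973  0.014]
 [ 0.973  0.23   0.   ]
 [-0.003  0.014 -1.   ]]
[[245.88652706 251.26825507]]
```

View pics/l.png

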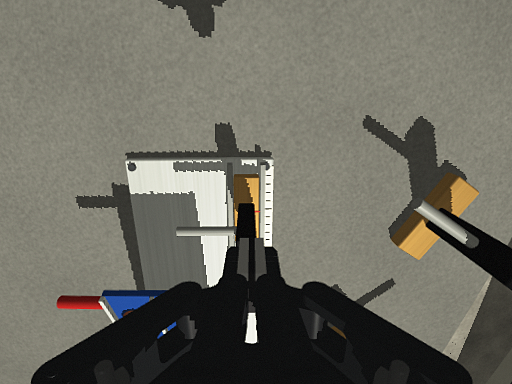

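The post stands ahead of the shut fingers, with its base at (246,205) and its top hidden at about (246,251) as predicted. Descending behind it.

send_rows:
  moves: "0 0 0 -0.005 -0.015 0.2 -1;0 0 0 -0.005 -0.015 0.45 -1;0 0 0 -0.005 -0.015 0.685 -1;0 0 0 -0.005 -0.015 0.685 -1;0 0 0 -0.005 -0.015 0.685 -1"

```text
time: 15.58
eef_pos: [0.576, 0.1151, 0.0884]
tcp_rot: [0.62, 0.784, 0.001, 0.001]
contact_force: [0.9, 1.1, 0.1]
opening: 0.003
finger_force: 0.0
```

```bash
python3 g.py; python3 -c "
from loc import *
p=np.load('tp.npy');print(Ro.from_quat(ctrl.get_state()['tcp_rot']).as_matrix().round(3))
for y in (148,55,45): print(rel(T(p,(100.5,y,92))))"
```

```text
t 15.57 tester xy [ 98.2 176.6] z 0.0884 F tester [1.1  0.86 0.09]
[[-0.23   0.973  0.002]
 [ 0.973  0.23   0.   ]
 [-0.001  0.002 -1.   ]]
[-0.14305534  0.01176618 -0.01791572]
[-0.60805505  0.0122063  -0.0176519 ]
[-0.65805502  0.01225363 -0.01762354]
```

send_rows:
  moves: "0 0 0 -0.06 0.012 -0.015 -1;0 0 0 -0.11 0.012 -0.015 -1;0 0 0 -0.15 0.012 -0.015 -1;0 0 0 -0.2 0.012 -0.015 -1;0 0 0 -0.25 0.012 -0.015 -1;0 0 0 -0.3 0.012 -0.015 -1;0 0 0 -0.35 0.012 -0.015 -1;0 0 0 -0.4 0.012 -0.015 -1;0 0 0 -0.45 0.012 -0.015 -1;0 0 0 -0.5 0.012 -0.015 -1;0 0 0 -0.53 0.012 -0.015 -1;0 0 0 -0.55 0.012 -0.015 -1"

```text
time: 17.08
eef_pos: [0.6027, 0.0084, 0.0891]
tcp_rot: [0.62, 0.784, -0.0, -0.0]
contact_force: [0.3, 1.3, -0.6]
opening: 0.003
finger_force: 0.0
```

```bash
python3 g.py
python3 - <<'E'
from loc import *
p=np.load('tp.npy'); c=snap('scene','m.png'); d=snap('side','m2.png')
a=c['image'][120:250,140:290];b=d['image'][130:270,180:320]
o=np.zeros((420,800,3),np.uint8);a=cv2.resize(a,None,fx=2.6,fy=2.6,interpolation=cv2.INTER_CUBIC);b=cv2.resize(b,None,fx=2.9,fy=2.9,interpolation=cv2.INTER_CUBIC)
o[:a.shape[0],:a.shape[1]]=a;o[:b.shape[0],392:392+b.shape[1]]=b
cv2.imwrite('pics/m3.png',o[:,:,::-1])
E
```

```text
t 17.07 tester xy [99.5 66.7] z 0.0891 F tester [ 0.57  1.23 -0.55]
```

View pics/m3.png

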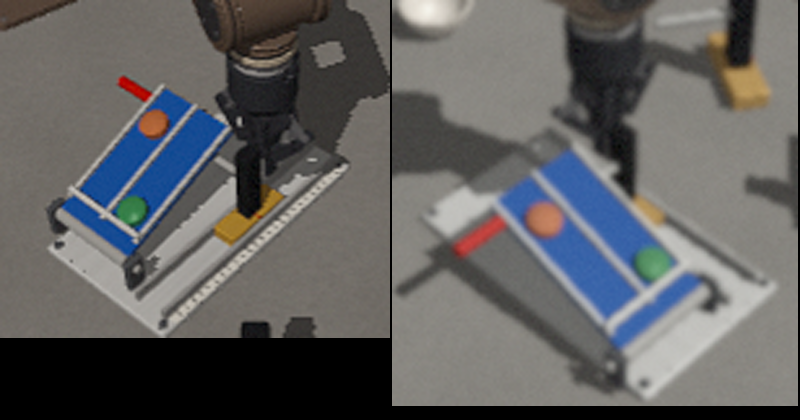

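The pushing works: the gauge slides and its bar is heading under the ramp's free end. Moving in more slowly now.

send_rows:
  moves: "0 0 0 -0.01 0 0 -1;0 0 0 -0.02 0 0 -1;0 0 0 -0.03 0 0 -1;0 0 0 -0.04 0 0 -1;0 0 0 -0.05 0 0 -1;0 0 0 -0.06 0 0 -1;0 0 0 -0.07 0 0 -1;0 0 0 -0.075 0 0 -1"

```text
time: 18.18
eef_pos: [0.6062, -0.0059, 0.0891]
tcp_rot: [0.62, 0.784, 0.0, 0.0]
contact_force: [-0.0, 1.6, 0.6]
opening: -0.004
finger_force: 0.0
```

```bash
python3 g.py
```

```text
t 18.18 tester xy [99.6 51.9] z 0.0891 F tester [0.34 1.53 0.55]
```

send_rows:
  moves: "0 0 0 -0.004 0 0 -1;0 0 0 -0.008 0 0 -1;0 0 0 -0.012 0 0 -1;0 0 0 -0.016 0 0 -1;0 0 0 -0.02 0 0 -1;0 0 0 -0.02 0 0 -1"

```text
time: 18.92
eef_pos: [0.607, -0.0098, 0.0891]
tcp_rot: [0.62, 0.784, -0.0, 0.0]
contact_force: [-0.7, 1.3, 0.3]
opening: -0.002
finger_force: 0.0
```

send_rows:
  moves: "0 0 0 -0.003 0 0 -1;0 0 0 -0.006 0 0 -1;0 0 0 -0.009 0 0 -1;0 0 0 -0.012 0 0 -1;0 0 0 -0.012 0 0 -1"

```text
time: 19.55
eef_pos: [0.6076, -0.0121, 0.0891]
tcp_rot: [0.62, 0.784, -0.0, 0.0]
contact_force: [-1.0, 0.3, -0.5]
opening: -0.001
finger_force: 0.0
```

send_rows:
  moves: "0 0 0 -0.003 0 0 -1;0 0 0 -0.006 0 0 -1;0 0 0 -0.009 0 0 -1;0 0 0 -0.01 0 0 -1;0 0 0 -0.01 0 0 -1"

```text
time: 20.18
eef_pos: [0.6081, -0.014, 0.0891]
tcp_rot: [0.62, 0.784, -0.0, 0.0]
contact_force: [-0.2, 1.1, 0.9]
opening: 0.003
finger_force: 0.0
```

send_rows:
  moves: "0 0 0 -0.003 0 0 -1;0 0 0 -0.006 0 0 -1;0 0 0 -0.009 0 0 -1;0 0 0 -0.01 0 0 -1;0 0 0 -0.01 0 0 -1"

```text
time: 20.8
eef_pos: [0.6085, -0.016, 0.0891]
tcp_rot: [0.62, 0.784, -0.0, 0.0]
contact_force: [-1.1, 0.4, -0.1]
opening: -0.001
finger_force: 0.0
```

send_rows:
  moves: "0 0 0 -0.003 0 0 -1;0 0 0 -0.006 0 0 -1;0 0 0 -0.009 0 0 -1;0 0 0 -0.01 0 0 -1;0 0 0 -0.01 0 0 -1"

```text
time: 21.42
eef_pos: [0.609, -0.0179, 0.0891]
tcp_rot: [0.62, 0.784, -0.0, 0.0]
contact_force: [-0.3, 0.9, 0.3]
opening: 0.003
finger_force: 0.0
```

send_rows:
  moves: "0 0 0 -0.003 0 0 -1;0 0 0 -0.006 0 0 -1;0 0 0 -0.009 0 0 -1;0 0 0 -0.01 0 0 -1;0 0 0 -0.01 0 0 -1"

```text
time: 22.05
eef_pos: [0.6095, -0.0197, 0.0892]
tcp_rot: [0.62, 0.784, 0.0, 0.0]
contact_force: [-0.3, 2.1, 0.3]
opening: 0.003
finger_force: 0.0
```

send_rows:
  moves: "0 0 0 -0.0015 0 0 -1;0 0 0 -0.003 0 0 -1;0 0 0 -0.003 0 0 -1;0 0 0 -0.003 0 0 -1"

```text
time: 22.55
eef_pos: [0.6096, -0.0204, 0.0891]
tcp_rot: [0.62, 0.784, -0.0, -0.0]
contact_force: [0.4, 1.8, 0.4]
opening: 0.003
finger_force: 0.0
```

send_rows:
  moves: "0 0 0 -0.002 0 0 -1;0 0 0 -0.004 0 0 -1;0 0 0 -0.004 0 0 -1;0 0 0 -0.004 0 0 -1"

```text
time: 23.05
eef_pos: [0.6097, -0.0212, 0.0891]
tcp_rot: [0.62, 0.784, -0.0, -0.0]
contact_force: [0.2, 1.2, 1.0]
opening: 0.002
finger_force: 0.0
```

Still only drag. Continuing.

send_rows:
  moves: "0 0 0 -0.003 0 0 -1;0 0 0 -0.006 0 0 -1;0 0 0 -0.008 0 0 -1;0 0 0 -0.008 0 0 -1"

```text
time: 23.55
eef_pos: [0.6098, -0.0217, 0.0892]
tcp_rot: [0.62, 0.784, 0.0, -0.001]
contact_force: [-1.6, 6.1, 1.6]
opening: -0.0
finger_force: 0.0
```

Contact, at about 6.3 N including about 1.2 N of drag. Holding.

send_rows:
  moves: "0 0 0 0 0 0 -1;0 0 0 0 0 0 -1;0 0 0 0 0 0 -1"

```text
time: 23.92
eef_pos: [0.6098, -0.0217, 0.0892]
tcp_rot: [0.62, 0.784, 0.0, -0.001]
contact_force: [-2.0, 5.8, 2.1]
opening: -0.002
finger_force: 0.0
```

send_rows:
  moves: "0 0 0 0 0 0 -1;0 0 0 0 0 0 -1;0 0 0 0 0 0 -1;0 0 0 0 0 0 -1;0 0 0 0 0 0 -1;0 0 0 0 0 0 -1;0 0 0 0 0 0 -1;0 0 0 0 0 0 -1;0 0 0 0 0 0 -1;0 0 0 0 0 0 -1"

```text
time: 25.18
eef_pos: [0.6098, -0.0217, 0.0892]
tcp_rot: [0.62, 0.784, 0.0, -0.001]
contact_force: [-1.6, 6.1, 2.1]
opening: -0.002
finger_force: 0.0
```

```bash
python3 g.py
```

```text
t 25.18 tester xy [99.5 35.7] z 0.0892 F tester [-0.19  6.27  2.08]
```

send_rows:
  moves: "0 0 0 0.01 0 0 -1;0 0 0 0.03 0 0 -1;0 0 0 0.1 0 0 -1;0 0 0 0.25 0 0 -1;0 0 0 0.25 0 0 -1;0 0 0 0.25 0 -0.3 -1;0 0 0 0.3 0 -0.6 -1;0 0 0 0.4 0 -0.9 -1;0 0 0 0.6 0 -0.9 -1;0 0 0 0.6 0 -0.9 -1"

```text
time: 26.42
eef_pos: [0.5824, 0.0955, 0.2705]
tcp_rot: [0.619, 0.785, 0.001, 0.001]
contact_force: [-0.4, 0.3, 0.2]
opening: -0.003
finger_force: 0.0
```

```bash
python3 g.py
python3 - <<'E'
from loc import *
c=snap('scene','n.png'); d=snap('wrist','n2.png')
a=c['image'][120:250,140:290]
o=np.zeros((390,800,3),np.uint8);a=cv2.resize(a,None,fx=2,fy=2,interpolation=cv2.INTER_CUBIC)
o[:a.shape[0],:a.shape[1]]=a;o[:384,288:800]=d['image']
cv2.imwrite('pics/n3.png',o[:,:,::-1])
E
```

```text
t 26.43 tester xy [ 99.9 156.1] z 0.2705 F tester [-0.3   0.35  0.16]
```

View pics/n3.png

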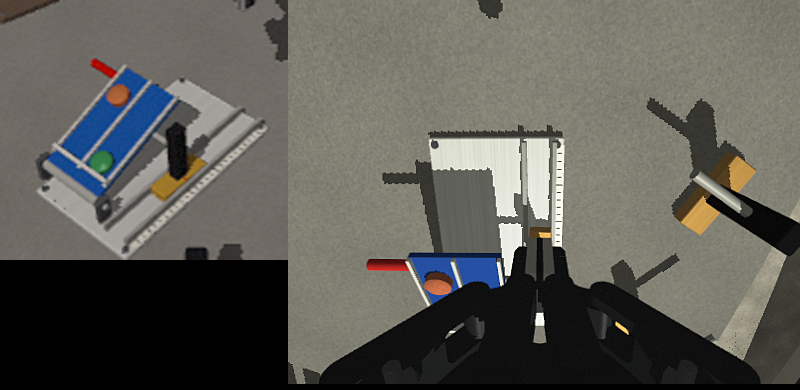

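The final view shows the ramp standing raised with green at the foot (101,160) and red-brown still up its lane at (118,95). The gauge bar is under the ramp and the arm is clear of everything.

```bash
python3 -c "
from plant import ctrl
print(ctrl.sign_off())"
```

```text
the job is handed in; nothing more can be done
None
```

The job is handed in: the green stone slipped to the foot of its lane at about 0.36 rad and the red-brown stone stayed put; the gauge was held against the ramp's underside for over a second at about 6.2 N wrist force (roughly 5 N after about 1.2 N of drag), and the arm is clear of everything.

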